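# Set out the seasoning corner for the next cook

## Task

Get the seasonings ready for the next cook: draw the flat fish tin out sideways from under the wire rack, lay it flat on the middle of the chopping board with its long side along the board's long side, and stand the spice jar on the middle of the tin. Stand the cup, still upside down, on the middle of the round cork coaster, and stand the salt shaker on the counter directly to the left of the coaster as seen from the robot, a finger's width or two from the coaster's edge and level with its middle. Everything must end upright and let go; leave the ramekin and the steel bowl where they are.

Things in the scene. Friction and masses are not known exactly. Their poses are not given: they have to be found in the camera images.
- tin: loose flat metal fish tin with rounded corners, 105 mm long (x) x 60 wide (y) x 24 high, flat top, 0.11 to 0.22 kg; origin at the centre of its underside, z up. It starts on the counter under the wire rack, lengthwise, its -x end 40 to 56 mm out of the rack's front; it slides out along the rack's -x, gripped from above across the width of that end.
- jar: small round glass spice jar with a steel lid, 46 mm diameter, 62 mm high, about 0.12 kg; origin at the centre of its underside, z up. Loose, upright.
- shaker: slim salt shaker of steel, round, slightly tapered, 40 mm diameter at the foot, about 36 mm above, domed dark metal top, 75 mm high, about 0.11 kg; origin at the centre of its foot, z up. Loose, upright.
- cup: white ceramic cup without handle standing upside down (wide mouth on the counter, 67 mm diameter; narrowing to 55 mm at 70 mm height; 74 mm high), about 0.17 kg; origin at the centre of the mouth that stands on the counter, z up. Loose.
- board: small brown-maroon plastic chopping board, 130 mm (its x) x 180 mm (its y, the long side) x 10 mm thick, fixed on the counter; origin at the centre of its underside, z up, so its top is 10 mm above the origin.
- coaster: round cork coaster, 110 mm diameter, 6 mm thick, fixed on the counter; origin at the centre of its underside; its axes are parallel to the world's (its +y is left as seen from the robot, +x away from the robot).
- rack: low wire rack of steel, fixed on the counter, 126 mm wide (y) and 126 mm deep (x) over all, top of the wires at 39 mm, at least 30 mm free height below them, wire legs at the four corners, open on all sides between the legs; its front (-x) faces roughly to the robot. Origin on the counter under its middle, z up.
- ramekin: bystander, not to be moved: small open terracotta bowl, 70 mm across, 36 mm high; origin at the centre of its underside. Loose.
- bowl: bystander, not to be moved: open steel bowl, 110 mm across, 45 mm high; origin at the centre of its underside. Loose.

How it is judged:
On the way, in this order (a step that is already met when the one before it is completed fails the run):
1. the tin lies on the middle of the board, along it (horizontal distance between tin and board below 0.015 m and z of tin in the frame of board between 0.006 and 0.014 m and angle between the x axis of tin and the y axis of board, either way round below 0.2 rad and angle between tin's own z axis and vertical below 0.1 rad), for 0.2 s.
2. the jar stands on the middle of the tin (all of step 1 and horizontal distance between jar and tin below 0.012 m and z of jar in the frame of tin between 0.02 and 0.028 m and angle between jar's own z axis and vertical below 0.12 rad), for 0.2 s.
At the end, for the whole second after the job is handed in: Tin flat on board, centres within 15 mm, long sides within 0.2 rad; jar upright on tin within 12 mm of its centre; inverted cup on coaster within 15 mm of its centre; shaker upright on counter, 77-120 mm left (+y) of coaster centre, within 22 mm of it in x; all let go, at rest (all of step 2 and horizontal distance between cup and coaster below 0.015 m and z of cup in the frame of coaster between 0.002 and 0.01 m and angle between each of cup, shaker's own z axis and vertical below 0.12 rad and y of shaker in the frame of coaster between 0.077 and 0.12 m and x of shaker in the frame of coaster between -0.022 and 0.022 m and height (world z) of shaker between -0.004 and 0.004 m and linear speed of each of tin, jar, cup, shaker below 0.02 m/s); the robot touches nothing.
It fails at once if the ramekin is moved more than 20 mm (distance of ramekin from where it was at the start of the episode above 0.02 m).
It fails at once if the steel bowl is moved more than 20 mm (distance of bowl from where it was at the start of the episode above 0.02 m).
It also fails if it takes over 112 s, if anything falls off the work surface, if the arm or the gripper's body presses on something with over 40 N, if the wrist force passes 120 N, or if a joint passes its speed limit or range.

## Robot

A 6-joint arm with a two-finger parallel gripper is mounted at the origin on the work surface. World frame = base frame: x ahead of the robot, y to its left, z up, the work surface at z = 0. Lengths are in m, angles in rad, forces in N, time in s.
With the tool pointing down it reaches from about 0.35 to 0.875 m from the base axis. Payload 4.2 kg.
Tool frame: the origin (TCP) lies on the centre line of the jaws, within the pads' length; the fingertips stand 19 mm ahead of it and the grasp point (between the pads) is the TCP; x points along the fingers, y is the direction in which the jaws open and shut, and the axes are right-handed (so a half turn about x gives the same grasp; the last joint's range is limited). The gripper opens to 85 mm and grips with 20 to 120 N. Pads are 22 mm wide; open, the fingers measure 114 mm over their backs; the gripper's body (76 mm by 85 mm) begins 54 mm behind the grasp point. The pads swing forward as they close: fully open they stand 13 mm farther back than shut.
Start: joints at [-0.939, 0.385, 0.008, 0, -1.194, -0.259], TCP at [0.228, -0.582, 0.25] pointing down, gripper open.
Joint ranges: [-3.14, 3.14], [-1.21, 2.06], [-1.07, 1.41], [-3.16, 2.05], [-2.99, -0.16], [-3.1, 3.1]. Speed limits (rad/s): [2.79, 2.79, 3.14, 3.14, 3.14, 3.14].

## Interface

Orientations are given as a unit quaternion [w, x, y, z].
In Python, from workcell import bot gives the robot as it stands. The module is installed in compiled form; this text tells all that it offers.
- The arm moves only by the tool play_rows, never from a script. Its arguments are lists of equal length, an entry for each row: "travel": the shift along the tool's x, y, z in m, a list of three; "spin": the turn about the tool's x in rad. A call has 1 to 8 rows; each row shifts and turns the pose as measured when the row begins, along the tool's axes as they then stand; what a row does not reach is not made up. A row lasts 1/12 s, in which the tool goes at most 41.7 mm and 7.16 degrees, less where a joint would pass 70% of its speed; a pose out of reach is approached as far as the arm can. A call with a gripper value outside its range is refused whole. "fingers" is the closure, from -1 (fully open) to 1 (shut), so that 0 is half open, set as the call begins (left out, the last holds). The fingers move at their own pace and stop on an object; "squeeze" is the grip in N (left out, the last holds). Time passes only in rows, so rows that do not move let the fingers close. It gives the time, the measured TCP pose, the force and the opening at its end, in the units of the state.
- bot.state(): the state, without advancing time (a new reading comes with each control period).
- bot.capture(name): name is "side" or "top" or "wrist"; returns the picture (480x640x3 uint8, red, green, blue); there is no depth.
- bot.get_calibration(name): a dict with "fx", "fy", "cx", "cy" (pixels), "pose" (4x4, takes a point from camera to world coordinates). Camera axes: x right, y up, looking along -z (the intrinsics and any distortion apply to the point x, -y, -z); pixel columns grow to the right and rows downward; lengths in m; the calibration is good to about 2 mm. A picture is of the moment at which its call begins: read the wrist's pose just before it. get_calibration takes no time and is no camera call; for the wrist camera it gives the pose at the moment of the call.
- bot.job_done(): hands the job in, once; it reports no verdict.
The state is a dict: "time": time; "joint_pos": joint angles; "joint_vel": joint speeds; "joint_efforts": joint torques, N m; "eef_pos": TCP position; "tool_rot": TCP orientation; "wrist_force": force on the tool from outside, world axes, zero at the start; "torque": the same for the moment, N m; "gripper_width": opening from 0.0 (shut) to 1.0 (fully open).
Only numpy, scipy, OpenCV 4.12 (cv2) and the standard library are available. Lean on these libraries where they do the work, as an engineer would, in place of code of your own. Each camera call takes 0.05 s, during which the arm holds its last target. There are 200 camera calls.

## Working session

There is one attempt and no reset: what is moved stays moved. The work goes in short steps, Python scripts to look and compute and a tool call to move; the robot and the scene stay as the last step left them, time stands still between calls to the robot, and variables do not carry over. Pictures are saved under pics/ and viewed, about 12 in all and at most 16, crops included, and the job is handed in when it is done.

Besides the shell and the picture viewer there is one more tool, called after "Request:" as name(argument=value, ...) on one line, values as JSON. play_rows: Moves the arm, as the interface text tells. Its arguments: {"type":"object","properties":{"travel":{"type":"array"},"spin":{"type":"array"},"fingers":{"type":"number"},"squeeze":{"type":"number"}},"required":["travel","spin"]}

```bash
mkdir -p pics && ls
python3 - <<'E'
from workcell import bot
import cv2,numpy as np
np.set_printoptions(precision=4,suppress=True)
for n in ("top","side"):
    cv2.imwrite(f"pics/{n}0.png",bot.capture(n)[:,:,::-1])
    c=bot.get_calibration(n);print(n,{k:(np.array(v) if k=="pose" else v) for k,v in c.items()})
c=bot.get_calibration("wrist");print(c)
print(bot.state())
E
```

```text
pics
top {'fx': 467.9116456069574, 'fy': 467.9116456069574, 'cx': 315.0445236569318, 'cy': 242.25389344789616, 'pose': array([[ 0.0017,  0.9906, -0.1365,  0.4798],
       [-0.9997, -0.0017, -0.0251, -0.0375],
       [-0.0251,  0.1365,  0.9903,  0.9593],
       [ 0.    ,  0.    ,  0.    ,  1.    ]])}
side {'fx': 575.4789378310329, 'fy': 575.4789378310329, 'cx': 315.0583954208388, 'cy': 236.60686317395474, 'pose': array([[-0.9842,  0.1254, -0.1251,  0.4368],
       [-0.177 , -0.6773,  0.7141,  0.851 ],
       [ 0.0048,  0.7249,  0.6888,  0.8938],
       [ 0.    ,  0.    ,  0.    ,  1.    ]])}
{'fx': 427.506990680279, 'fy': 427.506990680279, 'cx': 324.2975464088904, 'cy': 240.24296524481625, 'pose': array([[-0.365 , -0.8987, -0.2432,  0.167 ],
       [ 0.931 , -0.3519, -0.0969, -0.6064],
       [ 0.0015, -0.2618,  0.9651,  0.3728],
       [ 0.    ,  0.    ,  0.    ,  1.    ]])}
{'time': 0.1, 'joint_pos': array([-0.9394,  0.3855,  0.0067, -0.0004, -1.194 , -0.2586]), 'joint_vel': array([-0.0014, -0.0004,  0.0047,  0.0015, -0.0032,  0.0017]), 'joint_efforts': array([ -0.0006, -39.3319,  18.8929,   4.198 ,  -0.0026,   0.    ]), 'eef_pos': array([ 0.2275, -0.5816,  0.2493]), 'tool_rot': array([ 0.6947, -0.1303,  0.695 ,  0.1317]), 'wrist_force': array([ 1.0338,  0.0054, -0.3799]), 'torque': array([ 0.0064,  0.023 , -0.0064]), 'gripper_width': 1.0000556578251172}
```

View pics/top0.png

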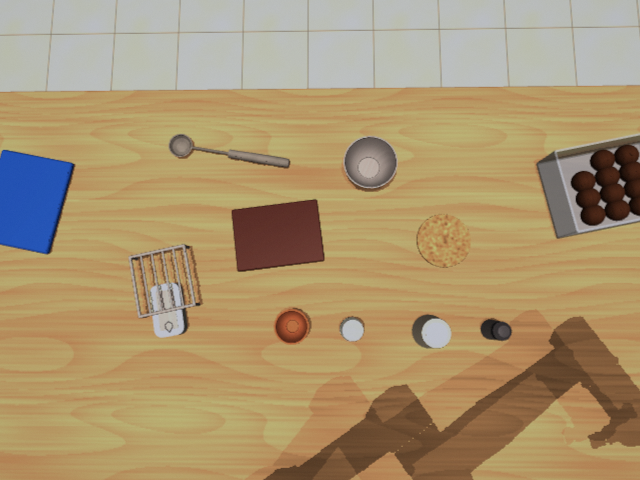

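View pics/side0.png

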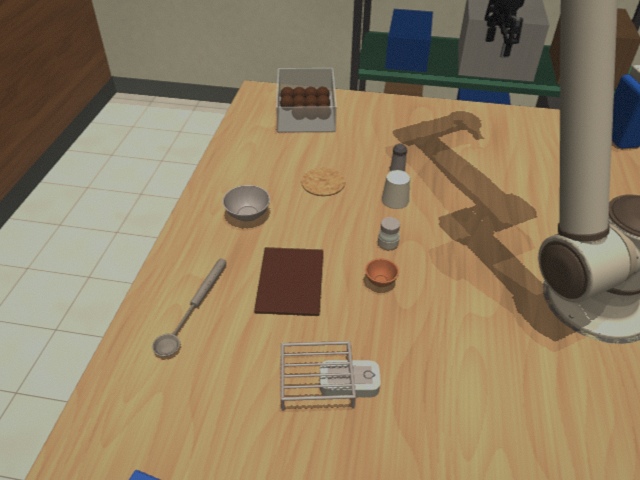

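Top view (left = +y, up = +x): rack/tin near (166,290), board (278,236), ramekin (291,326), jar (352,330), cup (436,333), shaker (500,331), coaster (443,240), bowl (370,163). I'll enlarge it for precise reading.

```bash
python3 - <<'E'
import cv2,numpy as np
a=cv2.imread("pics/top0.png")
l=cv2.resize(a[235:345,120:330],None,fx=3.8,fy=3.8,interpolation=cv2.INTER_CUBIC)[:,:798]
r=cv2.resize(a[205:350,330:540],None,fx=3.8,fy=3.8,interpolation=cv2.INTER_CUBIC)[:,:798]
cv2.imwrite("pics/l.png",l);cv2.imwrite("pics/r.png",r)
E
cat > h.py <<'E'
from workcell import bot
import cv2,numpy as np
np.set_printoptions(precision=4,suppress=True)
def pix2w(n,uv,z,c=None):
    c=c or bot.get_calibration(n);P=np.array(c["pose"])
    d=P[:3,:3]@np.array([(uv[0]-c["cx"])/c["fx"],-(uv[1]-c["cy"])/c["fy"],-1])
    o=P[:3,3];return o+d*(z-o[2])/d[2]
def w2pix(n,p,c=None):
    c=c or bot.get_calibration(n);P=np.array(c["pose"])
    q=P[:3,:3].T@(np.array(p)-P[:3,3]);return np.array([c["cx"]+c["fx"]*q[0]/-q[2],c["cy"]+c["fy"]*-q[1]/-q[2]])
def R(q): 
    from scipy.spatial.transform import Rotation as r
    return r.from_quat([q[1],q[2],q[3],q[0]]).as_matrix()
E
```

```text
(no output)
```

View pics/l.png

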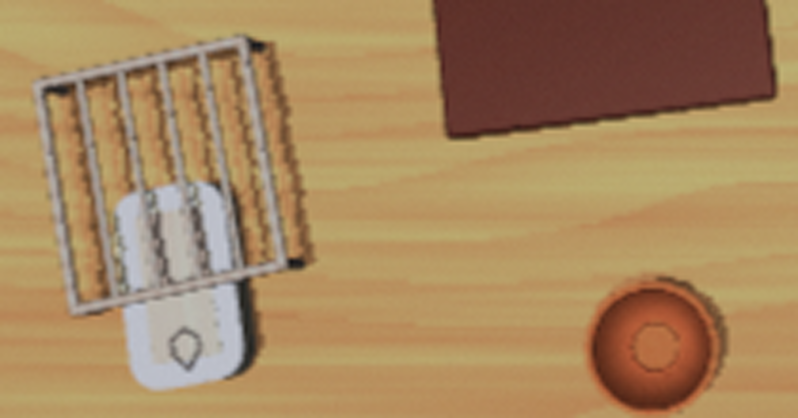

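View pics/r.png

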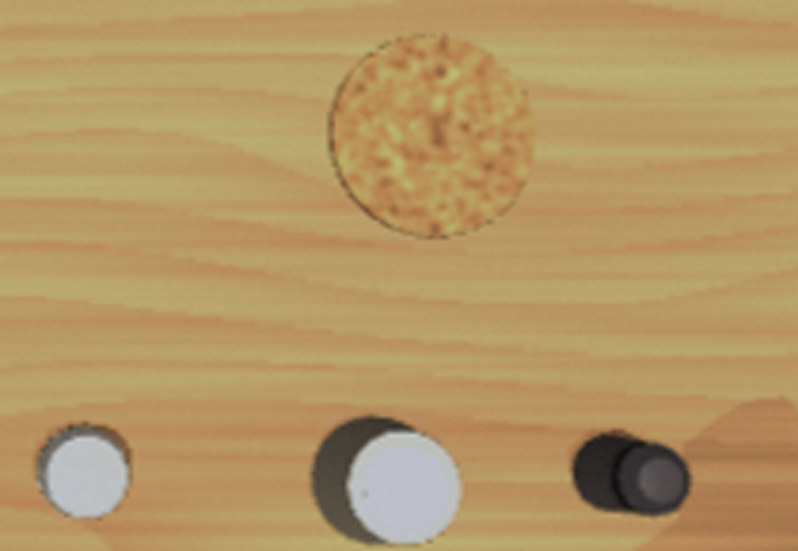

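Run:
```python
from h import *
c=bot.get_calibration("top")
L=lambda u,v:(120+u/3.8-.5+.13,235+v/3.8-.5+.13)
Rr=lambda u,v:(330+u/3.8-.37,205+v/3.8-.37)
W=lambda p,z:pix2w("top",p,z,c)
for n,p,z in [("rackBL",L(40,84),.039),("rackBR",L(245,42),.039),("rackFR",L(280,266),.039),("rackFL",L(75,310),.039),
 ("tinback",L(165,186),.024),("tinfront",L(190,386),.024),("tinL",L(124,285),.024),("tinR",L(236,285),.024),
 ("tin fl",L(131,340),.024),("tin fr",L(243,330),.024),
 ("coaster",Rr(432,136),.006),("jar",Rr(87,477),.062),("cup",Rr(404,488),.074),("shaker",Rr(655,480),.068),
 ("ramekin",L(655,348),.036),("bowl",(370.5,164),.045),
 ("b1",(232.5,210),.01),("b2",(316.5,200.3),.01),("b3",(323.5,261),.01),("b4",(237.5,270.5),.01)]:
    print(n,W(p,z))
b=[W(p,.01) for p in [(232.5,210),(316.5,200.3),(323.5,261),(237.5,270.5)]]
print("board",np.mean(b,0),np.linalg.norm(b[0]-b[1]),np.linalg.norm(b[3]-b[2]),np.linalg.norm(b[1]-b[2]))
for e in(b[0]-b[1],b[3]-b[2],b[1]-b[2],b[0]-b[3]):print(np.degrees(np.arctan2(e[1],e[0])))
r=[W(L(*p),.039) for p in [(40,84),(245,42),(280,266),(75,310)]]
print("rack",np.mean(r,0))
for e in(r[0]-r[1],r[3]-r[2],r[1]-r[2],r[0]-r[3]):print(np.degrees(np.arctan2(e[1],e[0])),np.linalg.norm(e))
print(R(bot.state()["tool_rot"]))
```

```text
rackBL [0.578  0.3552 0.039 ]
rackBR [0.6001 0.2475 0.039 ]
rackFR [0.4834 0.2246 0.039 ]
rackFL [0.4607 0.3304 0.039 ]
tinback [0.5253 0.2917 0.024 ]
tinfront [0.4214 0.2738 0.024 ]
tinL [0.4734 0.3111 0.024 ]
tinR [0.4736 0.2518 0.024 ]
tin fl [0.445  0.3059 0.024 ]
tin fr [0.4503 0.2471 0.024 ]
coaster [ 0.6145 -0.2756  0.006 ]
jar [ 0.4361 -0.0857  0.062 ]
cup [ 0.4319 -0.239   0.074 ]
shaker [ 0.4358 -0.3623  0.068 ]
ramekin [0.4421 0.0305 0.036 ]
bowl [ 0.7646 -0.1258  0.045 ]
b1 [0.6785 0.1582 0.01  ]
b2 [ 0.6984 -0.0163  0.01  ]
b3 [ 0.572  -0.0307  0.01  ]
b4 [0.5527 0.1447 0.01  ]
board [0.6254 0.064  0.01  ] 0.1756709831076022 0.1765139389195444 0.12722075162543375
96.49956660731284
96.28650557861467
6.508422689134273
6.127419630998181
rack [0.5306 0.2894 0.039 ]
101.59637515208246 0.10991775352031391
102.11127309857878 0.10813360419482225
11.1023829527567 0.11894894227936328
11.960918615782504 0.1199186958138874
[[-0.0008 -0.3641  0.9314]
 [ 0.0018  0.9314  0.3641]
 [-1.      0.002  -0.0001]]
```

Request:
play_rows(travel=[[0, 0, 0], [0, 0, 0], [0, 0, 0], [0, 0, 0]], spin=[0.1, 0.1, 0.1, 0.074], fingers=-1)

```text
time: 0.43
eef_pos: [0.227, -0.5804, 0.2466]
tool_rot: [0.706, 0.009, 0.708, -0.004]
wrist_force: [-0.3, 0.4, 0.8]
gripper_width: 0.995
```

Request:
play_rows(travel=[[0, 0.04, 0.025], [0, 0.04, 0.025], [0, 0.04, 0.025], [0, 0.04, 0.025], [0, 0.04, 0.025], [0, 0.04, 0.025], [0, 0.04, 0.025], [0, 0.04, 0.025]], spin=[0, 0, 0, 0, 0, 0, 0, 0])

```text
time: 1.1
eef_pos: [0.4097, -0.2997, 0.2425]
tool_rot: [0.703, 0.018, 0.711, -0.009]
wrist_force: [0.1, -0.3, 0.1]
gripper_width: 0.996
```

Request:
play_rows(travel=[[0, 0.041, 0], [0, 0.041, 0], [0, 0.041, 0], [0, 0.041, 0], [0, 0.041, 0], [0, 0.041, 0], [0, 0.041, 0], [0, 0.041, 0]], spin=[0, 0, 0, 0, 0, 0, 0, 0])

```text
time: 1.77
eef_pos: [0.4216, 0.0332, 0.2441]
tool_rot: [0.702, 0.018, 0.712, -0.009]
wrist_force: [0.8, -0.8, 0.2]
gripper_width: 1.001
```

Request:
play_rows(travel=[[0.01, 0.041, 0], [0.01, 0.041, 0], [0.01, 0.041, 0], [0.01, 0.041, 0], [0.01, 0.041, 0], [0.01, 0.03, 0], [0, 0, 0], [0, 0, 0]], spin=[0, 0, 0, 0, -0.05, -0.05, -0.05, 0])

```text
time: 2.43
eef_pos: [0.4239, 0.2754, 0.1871]
tool_rot: [0.702, -0.041, 0.709, 0.051]
wrist_force: [0.1, -0.1, 0.2]
gripper_width: 1.002
```

```bash
cat >> h.py <<'E'
def go(t,ang=None):
    "tool-axes shift to world TCP target t; ang = wanted world angle of jaw axis (deg)"
    s=bot.state();M=R(s["tool_rot"]);a=np.degrees(np.arctan2(M[1,1],M[0,1]))
    print("t",round(s["time"],2),"tcp",s["eef_pos"],"jaw",round(a,2),"down",M[:,0],"F",s["wrist_force"],"w",round(s["gripper_width"],3))
    if t is not None: print(" travel",M.T@(np.array(t)-s["eef_pos"]))
    if ang is not None: print(" spin",np.radians((a-ang+90)%180-90))
E
python3 -c "
from h import *
go([.444,.277,.12],100.5)"
```

```text
t 2.43 tcp [0.4239 0.2754 0.1871] jaw 97.46 down [-0.0102  0.0141 -0.9998] F [ 0.1441 -0.0886  0.2139] w 1.002
 travel [ 0.067  -0.0021  0.0207]
 spin -0.053043140535785904
```

Request:
play_rows(travel=[[0.02, 0, 0.007], [0.02, 0, 0.007], [0.02, 0, 0.006], [0.007, 0, 0], [0, 0, 0]], spin=[-0.025, -0.025, 0, 0, 0])

```text
time: 2.85
eef_pos: [0.4435, 0.2789, 0.1184]
tool_rot: [0.701, -0.057, 0.707, 0.068]
wrist_force: [-0.4, -0.4, 0.0]
gripper_width: 0.998
```

```bash
python3 -c "
from h import *
go([.444,.277,.12],100.5)
c=bot.get_calibration('wrist')
im=bot.capture('wrist')[:,:,::-1];cv2.imwrite('pics/w1.png',im)
print(c['pose'])
a=np.radians(10.5);ux=np.array([np.cos(a),np.sin(a),0]);uy=np.array([-ux[1],ux[0],0])
C=np.array([.4734,.2825,.024])
for sx in(-1,1):
  for sy in(-1,1): print(sx,sy,w2pix('wrist',C+sx*.0525*ux+sy*.03*uy,c))
"
```

```text
t 2.85 tcp [0.4435 0.2789 0.1184] jaw 100.11 down [-0.0094  0.0153 -0.9998] F [-0.3613 -0.411   0.0046] w 0.998
 travel [-0.0016 -0.0019  0.0001]
 spin -0.006733306623951119
[[-0.1766 -0.9523 -0.2488  0.3806]
 [ 0.9842 -0.1666 -0.0608  0.2649]
 [ 0.0165 -0.2556  0.9666  0.2423]
 [ 0.      0.      0.      1.    ]]
-1 -1 [260.7231 211.2832]
-1 1 [376.4132 210.2674]
1 -1 [268.6438 389.2909]
1 1 [371.8294 387.7635]
```

View pics/w1.png

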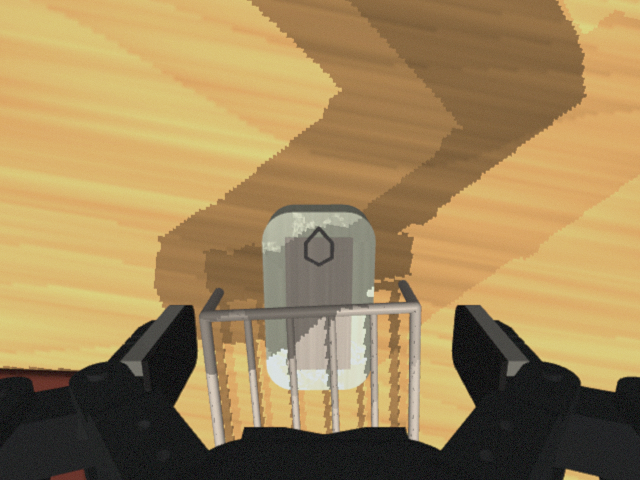

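Wrist view: tin outline at columns 263–376, rows 208–390, matching the prediction to ~1 mm. Descend, grip.

Request:
play_rows(travel=[[0.025, -0.001, 0], [0.025, -0.001, 0], [0.025, -0.001, 0], [0.015, 0, 0], [0.006, 0, 0], [0, 0, 0]], spin=[-0.007, 0, 0, 0, 0, 0])

```text
time: 3.4
eef_pos: [0.4479, 0.2802, 0.0293]
tool_rot: [0.707, -0.054, 0.702, 0.074]
wrist_force: [0.1, -0.0, -0.9]
gripper_width: 1.004
```

Request:
play_rows(travel=[[0, 0, 0], [0, 0, 0], [0, 0, 0], [0, 0, 0], [0, 0, 0], [0, 0, 0], [0, 0, 0], [0, 0, 0]], spin=[0, 0, 0, 0, 0, 0, 0, 0], fingers=1, squeeze=50)

```text
time: 4.07
eef_pos: [0.4496, 0.2819, 0.0357]
tool_rot: [0.709, -0.052, 0.699, 0.076]
wrist_force: [0.8, -0.8, -2.1]
gripper_width: 0.683
```

```bash
python3 -c "
from h import *
go([.444-.08*np.cos(.19),.277-.08*np.sin(.19),.022])"
```

```text
t 4.07 tcp [0.4496 0.2819 0.0357] jaw 100.34 down [ 0.0108  0.0352 -0.9993] F [ 0.7583 -0.8097 -2.1152] w 0.683
 travel [ 0.0121 -0.0051 -0.0866]
```

Idle rows drift (pose re-targeted from measurement), so the grip is shallow; I'll open, go lower, and wait using camera calls (which hold the target).

Request:
play_rows(travel=[[0, 0, 0]], spin=[0], fingers=-1)

```text
time: 4.15
eef_pos: [0.4497, 0.282, 0.0358]
tool_rot: [0.709, -0.052, 0.699, 0.076]
wrist_force: [-0.4, 0.6, -0.2]
gripper_width: 0.802
```

```bash
cat >> h.py <<'E'
def hold(n):
    for _ in range(n): bot.capture("top")
E
python3 -c "
from h import *
go(None);hold(5)
go([.444,.2775,.021],100.5)"
```

```text
t 4.15 tcp [0.4497 0.282  0.0358] jaw 100.35 down [ 0.011   0.0354 -0.9993] F [-0.4451  0.5708 -0.1707] w 0.802
t 4.4 tcp [0.4498 0.2821 0.0359] jaw 100.35 down [ 0.0111  0.0355 -0.9993] F [ 0.0686  0.2199 -0.4843] w 1.002
 travel [ 0.0146 -0.004  -0.0068]
 spin -0.0026634204182094208
```

Request:
play_rows(travel=[[0.004, -0.001, -0.002], [0.004, -0.001, -0.002], [0.004, -0.001, -0.002], [0.003, -0.001, -0.001]], spin=[0, 0, 0, 0])

```text
time: 4.73
eef_pos: [0.4439, 0.2778, 0.0201]
tool_rot: [0.71, -0.051, 0.698, 0.076]
wrist_force: [-0.4, 0.1, -0.7]
gripper_width: 1.002
```

```bash
python3 -c "
from h import *
hold(1)
go([.444,.2775,.021],100.5);hold(3)
go([.444,.2775,.021],100.5)"
```

```text
t 4.78 tcp [0.4435 0.2772 0.0195] jaw 100.34 down [ 0.0117  0.0361 -0.9993] F [-0.7101  0.3103 -1.4412] w 1.001
 travel [-0.0015  0.0002  0.0006]
 spin -0.002799803207067514
t 4.93 tcp [0.4444 0.2781 0.0206] jaw 100.37 down [ 0.0133  0.0375 -0.9992] F [ 0.4773 -0.6331  0.1636] w 1.0
 travel [-0.0005 -0.0005 -0.0005]
 spin -0.002274784576858794
```

Good position. Close.

Request:
play_rows(travel=[[0, 0, 0]], spin=[0], fingers=1, squeeze=50)

```text
time: 5.02
eef_pos: [0.4446, 0.2783, 0.0207]
tool_rot: [0.71, -0.051, 0.698, 0.077]
wrist_force: [-0.7, -0.1, 1.0]
gripper_width: 0.883
```

```bash
python3 -c "
from h import *
hold(8)
go([.444-.085*np.cos(.183),.277-.085*np.sin(.183),.022],100.5)"
```

```text
t 5.42 tcp [0.4448 0.2786 0.0213] jaw 100.41 down [ 0.0144  0.0385 -0.9992] F [-0.6206  0.9168  5.1536] w 0.69
 travel [-0.0026 -0.0016 -0.0861]
 spin -0.0016427987473880586
```

Request:
play_rows(travel=[[0, 0, -0.006], [-0.0005, 0, -0.011], [-0.0005, 0, -0.012], [-0.0005, 0, -0.012], [-0.0005, 0, -0.012], [-0.0005, 0, -0.012], [0, 0, -0.011], [0, 0, -0.008]], spin=[0, 0, 0, 0, 0, 0, 0, 0])

```text
time: 6.08
eef_pos: [0.3575, 0.2623, 0.0213]
tool_rot: [0.712, -0.049, 0.696, 0.078]
wrist_force: [2.2, 0.8, 1.5]
gripper_width: 0.689
```

```bash
python3 -c "
from h import *
hold(2)
go([.444-.085*np.cos(.183),.277-.085*np.sin(.183),.022],100.5)
cv2.imwrite('pics/t1.png',cv2.resize(bot.capture('top')[220:380,100:300,::-1],None,fx=3,fy=3))"
```

```text
t 6.18 tcp [0.3567 0.2615 0.0213] jaw 100.34 down [ 0.016   0.0398 -0.9991] F [-4.2087  0.9406  6.0276] w 0.688
 travel [-0.0007 -0.0006  0.0037]
 spin -0.00284333145505388
```

View pics/t1.png

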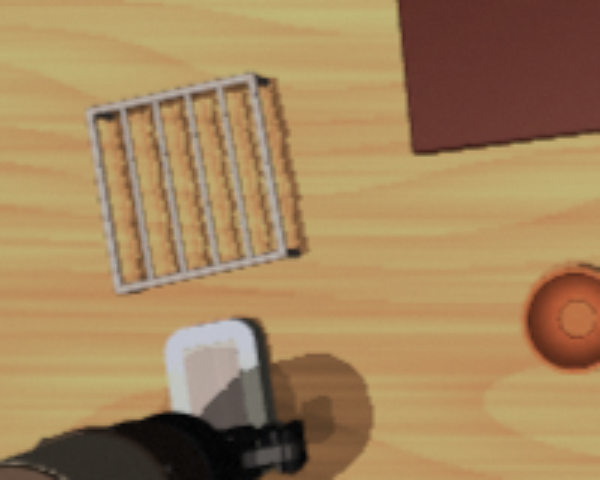

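Tin is fully clear of the rack. Release and regrip at its centre (29 mm further along tool z).

Request:
play_rows(travel=[[0, 0, 0]], spin=[0], fingers=-1)

```text
time: 6.32
eef_pos: [0.3565, 0.2612, 0.0212]
tool_rot: [0.711, -0.05, 0.698, 0.076]
wrist_force: [1.2, 0.2, 0.5]
gripper_width: 0.81
```

```bash
python3 -c "
from h import *
hold(5)
go([.3853,.2655,.0205],100.5)"
```

```text
t 6.57 tcp [0.3572 0.2614 0.021 ] jaw 100.28 down [ 0.0153  0.0387 -0.9991] F [-0.2436 -0.2061 -0.8414] w 1.002
 travel [ 0.0011 -0.001   0.0284]
 spin -0.003759446267600025
```

Request:
play_rows(travel=[[0.0005, 0, 0.008], [0.0005, 0, 0.009], [0.0, 0, 0.008], [0, 0, 0.003]], spin=[0, 0, 0, 0])

```text
time: 6.9
eef_pos: [0.3876, 0.2667, 0.0201]
tool_rot: [0.711, -0.05, 0.698, 0.076]
wrist_force: [0.2, -0.2, 0.0]
gripper_width: 0.999
```

```bash
python3 -c "
from h import *
hold(3)
go([.3853,.2655,.0205],100.5)"
```

```text
t 7.05 tcp [0.3862 0.2658 0.0199] jaw 100.25 down [ 0.0139  0.0371 -0.9992] F [-0.8258 -0.3479 -0.5108] w 0.995
 travel [-0.0006 -0.0001 -0.001 ]
 spin -0.004297674363470535
```

Request:
play_rows(travel=[[0, 0, 0]], spin=[0], fingers=1, squeeze=60)

```text
time: 7.13
eef_pos: [0.3861, 0.2654, 0.0198]
tool_rot: [0.71, -0.05, 0.698, 0.075]
wrist_force: [-0.4, -1.3, -0.0]
gripper_width: 0.883
```

```bash
python3 -c "
from h import *
hold(8)
go([.3853,.2655,.0205],100.5)"
```

```text
t 7.53 tcp [0.3861 0.2659 0.0205] jaw 100.29 down [ 0.0142  0.0372 -0.9992] F [-1.2634 -0.6739  5.7058] w 0.685
 travel [-0.0001 -0.0002 -0.0009]
 spin -0.003579504737544181
```

Request:
play_rows(travel=[[-0.01, 0, 0], [-0.02, 0, 0], [-0.025, 0, 0], [-0.025, 0, 0], [-0.02, 0, 0], [-0.01, 0, 0], [0, 0, 0]], spin=[0, 0, 0, 0, 0, 0, 0])

```text
time: 8.12
eef_pos: [0.38, 0.2581, 0.1307]
tool_rot: [0.707, -0.053, 0.702, 0.073]
wrist_force: [0.3, 0.4, -2.9]
gripper_width: 0.686
```

```bash
python3 -c "
from h import *
go([.6254,.064,.14],6.4)
print(bot.state()['joint_pos'])"
```

```text
t 8.12 tcp [0.38   0.2581 0.1307] jaw 100.23 down [ 0.0043  0.0276 -0.9996] F [ 0.3206  0.4491 -2.8659] w 0.686
 travel [-0.0136 -0.2343  0.2072]
 spin -1.5040256893524804
[ 0.9438  0.2316 -0.5565 -0.0185 -0.7579 -2.323 ]
```

Request:
play_rows(travel=[[-0.002, 0, 0], [-0.002, 0, 0], [-0.002, 0, 0], [-0.002, 0, 0], [0, 0, 0], [0, 0, 0], [0, 0, 0], [0, 0, 0]], spin=[-0.06, -0.12, -0.12, -0.12, -0.12, -0.12, -0.12, -0.12])

```text
time: 8.78
eef_pos: [0.3734, 0.2528, 0.1297]
tool_rot: [0.601, -0.367, 0.6, 0.38]
wrist_force: [-0.6, -0.3, -2.7]
gripper_width: 0.687
```

Request:
play_rows(travel=[[0, 0, 0], [0, 0, 0], [0, 0, 0], [0, 0, 0], [0, 0, 0], [0, 0, 0]], spin=[-0.12, -0.12, -0.12, -0.12, -0.06, 0])

```text
time: 9.28
eef_pos: [0.3679, 0.2481, 0.1205]
tool_rot: [0.468, -0.519, 0.476, 0.533]
wrist_force: [-0.0, 0.4, -2.1]
gripper_width: 0.691
```

```bash
python3 -c "
from h import *
go([.6254,.064,.12],6.4)"
```

```text
t 9.28 tcp [0.3679 0.2481 0.1205] jaw -173.81 down [-0.0225  0.0049 -0.9997] F [-0.0354  0.3519 -2.1164] w 0.691
 travel [-0.0062 -0.2361 -0.2107]
 spin -0.003654157193523382
```

Request:
play_rows(travel=[[-0.001, -0.018, -0.016], [-0.001, -0.028, -0.025], [-0.001, -0.03, -0.027], [-0.001, -0.03, -0.027], [-0.001, -0.03, -0.027], [-0.001, -0.03, -0.027], [0, -0.03, -0.027], [0, -0.02, -0.018]], spin=[0, 0, 0, 0, 0, 0, 0, 0])

```text
time: 9.95
eef_pos: [0.6045, 0.072, 0.1099]
tool_rot: [0.464, -0.516, 0.482, 0.535]
wrist_force: [-0.2, 0.8, -1.8]
gripper_width: 0.689
```

```bash
python3 -c "
from h import *
hold(2)
go([.6254,.064,.08],6.4)"
```

```text
t 10.05 tcp [0.605  0.0714 0.1091] jaw -174.18 down [-0.0369 -0.0012 -0.9993] F [-0.6072  0.033  -2.8743] w 0.684
 travel [ 0.0284 -0.0206 -0.0095]
 spin -0.010057568997519674
```

Request:
play_rows(travel=[[0.01, -0.007, -0.004], [0.01, -0.007, -0.003], [0.01, -0.006, -0.002], [0.008, 0, 0]], spin=[-0.01, 0, 0, 0])

```text
time: 10.38
eef_pos: [0.6241, 0.0635, 0.0652]
tool_rot: [0.463, -0.515, 0.483, 0.536]
wrist_force: [0.3, 0.1, -2.6]
gripper_width: 0.686
```

```bash
python3 -c "
from h import *
hold(3)
go([.6254,.064,.032],6.4)
cv2.imwrite('pics/s2.png',cv2.resize(bot.capture('side')[220:360,200:400,::-1],None,fx=3.5,fy=3.5))"
```

```text
t 10.53 tcp [0.6227 0.0637 0.0658] jaw -173.98 down [-0.0428 -0.0016 -0.9991] F [-0.4568  0.5089 -1.5263] w 0.688
 travel [ 0.0336 -0.0042 -0.    ]
 spin -0.00670375892443621
```

View pics/s2.png

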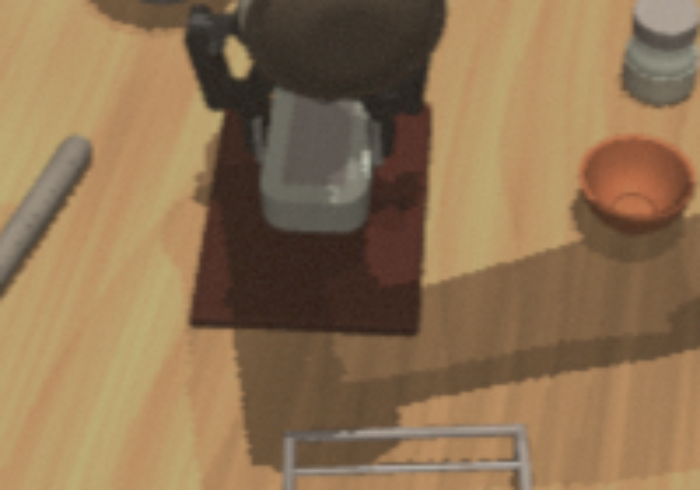

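The tin is held level, long side along the board, and over it. Lower.

Request:
play_rows(travel=[[0.008, -0.001, 0], [0.008, -0.001, 0], [0.008, -0.001, 0], [0.005, -0.001, 0], [0.003, 0, 0]], spin=[-0.006, 0, 0, 0, 0])

```text
time: 11.0
eef_pos: [0.6275, 0.0664, 0.0355]
tool_rot: [0.463, -0.519, 0.478, 0.537]
wrist_force: [0.2, 0.5, -1.9]
gripper_width: 0.69
```

```bash
python3 -c "
from h import *
hold(3)
go([.6254,.064,.031],6.4)"
```

```text
t 11.15 tcp [0.6274 0.0662 0.0359] jaw -173.44 down [-0.0342  0.0006 -0.9994] F [-0.1603  0.9032 -1.1359] w 0.691
 travel [ 0.005   0.0021 -0.002 ]
 spin 0.002794069112140575
```

Request:
play_rows(travel=[[0.002, 0.001, 0.001], [0.002, 0.001, 0.001], [0.002, 0, 0]], spin=[0, 0, 0])

```text
time: 11.4
eef_pos: [0.6258, 0.0682, 0.0309]
tool_rot: [0.463, -0.519, 0.478, 0.536]
wrist_force: [-1.2, -1.3, 3.5]
gripper_width: 0.685
```

```bash
python3 -c "
from h import *
hold(2)
go([.6254,.064,.031],6.4)"
```

```text
t 11.5 tcp [0.6258 0.0682 0.0311] jaw -173.43 down [-0.0319  0.0011 -0.9995] F [-0.9058  0.3144  0.387 ] w 0.69
 travel [ 0.0001  0.0009 -0.0041]
 spin 0.00297994210472596
```

Request:
play_rows(travel=[[-0.001, 0, -0.002], [0, 0, -0.0025], [0.001, 0, 0]], spin=[0, 0, 0])

```text
time: 11.75
eef_pos: [0.6267, 0.0636, 0.0316]
tool_rot: [0.464, -0.519, 0.477, 0.536]
wrist_force: [0.9, -0.4, -1.5]
gripper_width: 0.688
```

```bash
python3 -c "
from h import *
hold(2)
go([.6254,.064,.031],6.4)"
```

```text
t 11.85 tcp [0.6266 0.0638 0.0314] jaw -173.41 down [-0.0309  0.0015 -0.9995] F [-0.0184 -1.3439 -1.522 ] w 0.689
 travel [0.0004 0.0011 0.0004]
 spin 0.0032789544189448083
```

Release, and rise.

Request:
play_rows(travel=[[0.0005, 0, 0]], spin=[0], fingers=-1)

```text
time: 11.93
eef_pos: [0.6268, 0.0637, 0.031]
tool_rot: [0.464, -0.519, 0.477, 0.536]
wrist_force: [-0.2, -0.1, -0.6]
gripper_width: 0.808
```

```bash
python3 -c "
from h import *
hold(6)
go([.436,-.086,.15],90)"
```

```text
t 12.23 tcp [0.6268 0.0639 0.0311] jaw -173.4 down [-0.0304  0.0016 -0.9995] F [-0.0751 -0.0238  0.2138] w 1.001
 travel [-0.1133  0.2102 -0.1264]
 spin -1.455632848986478
```

Request:
play_rows(travel=[[-0.01, 0, 0], [-0.02, 0, 0], [-0.03, 0, 0], [-0.035, 0, 0], [-0.03, 0, 0], [-0.02, 0, 0], [0, 0, 0]], spin=[0, 0, 0, 0, 0, 0, 0])

```text
time: 12.82
eef_pos: [0.631, 0.0631, 0.1854]
tool_rot: [0.462, -0.52, 0.478, 0.536]
wrist_force: [0.8, 0.1, 0.7]
gripper_width: 0.997
```

```bash
python3 -c "
from h import *
go([.436,-.086,.17],6.4)
print(bot.state()['joint_pos'])"
```

```text
t 12.82 tcp [0.631  0.0631 0.1854] jaw -173.36 down [-0.0325 -0.001  -0.9995] F [0.8457 0.0877 0.7009] w 0.997
 travel [ 0.0219  0.2103 -0.1256]
 spin 0.004137716446549494
[ 0.3497  0.4638 -0.031  -0.0114 -1.107  -0.2287]
```

Request:
play_rows(travel=[[0.002, 0.02, -0.012], [0.004, 0.03, -0.018], [0.005, 0.03, -0.018], [0.006, 0.03, -0.018], [0.006, 0.03, -0.018], [0.006, 0.03, -0.018], [0.006, 0.03, -0.018], [0.004, 0.015, -0.008]], spin=[0, 0, 0, 0, 0, 0, 0, 0])

```text
time: 13.48
eef_pos: [0.4266, -0.0916, 0.1544]
tool_rot: [0.465, -0.524, 0.472, 0.535]
wrist_force: [0.4, 0.0, -0.3]
gripper_width: 1.0
```

```bash
python3 -c "
from h import *
hold(2)
go([.436,-.086,.12],6.4)
a=bot.capture('top')[180:345,200:400,::-1]
c=bot.get_calibration('wrist');w=bot.capture('wrist')[:,:,::-1]
cv2.imwrite('pics/j1.png',np.hstack([cv2.resize(a,(400,330)),cv2.resize(w,(400,330))]))
print(w2pix('wrist',[.436,-.0857,.062],c))
for p in ([.6254,.064,.034],): print(w2pix('top',p))"
```

```text
t 13.58 tcp [ 0.427  -0.0915  0.1545] jaw -173.08 down [-0.0191  0.0026 -0.9998] F [ 0.3911 -0.4059 -0.0283] w 0.998
 travel [ 0.0343 -0.0102  0.0042]
 spin 0.00911601807270686
[310.1977 261.9214]
[276.1647 233.3716]
```

View pics/j1.png

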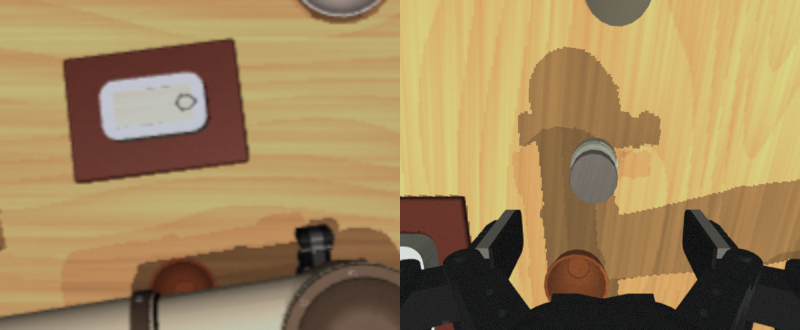

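Tin is centred on the board (top crop centre (154,106) → within ~1.5 mm); jar lid agrees with prediction. Descend on the jar.

Request:
play_rows(travel=[[0.015, -0.004, 0.001], [0.025, -0.004, 0.001], [0.03, -0.003, 0.001], [0.025, -0.001, 0.001], [0.015, 0, 0], [0.008, 0, 0]], spin=[0, 0, 0, 0, 0, 0])

```text
time: 14.18
eef_pos: [0.4561, -0.0799, 0.0386]
tool_rot: [-0.469, 0.533, -0.463, -0.53]
wrist_force: [-2.2, 0.3, 6.3]
gripper_width: 1.001
```

```bash
python3 -c "
from h import *
hold(3)
go([.436,-.086,.028])"
```

```text
t 14.33 tcp [ 0.4562 -0.0802  0.0401] jaw -172.51 down [ 0.0096  0.0037 -0.9999] F [ 0.4462 -0.3354  0.1335] w 0.998
 travel [ 0.0119  0.0209 -0.0032]
```

Request:
play_rows(travel=[[0, 0.008, -0.001], [0, 0.008, -0.001], [0, 0.005, -0.001]], spin=[0, 0, 0])

```text
time: 14.58
eef_pos: [0.4383, -0.0853, 0.0425]
tool_rot: [-0.471, 0.536, -0.46, -0.528]
wrist_force: [-0.1, 0.5, 0.1]
gripper_width: 0.996
```

```bash
python3 -c "
from h import *
hold(2)
go([.436,-.086,.028])
c=bot.get_calibration('wrist');w=bot.capture('wrist')[:,:,::-1]
s=bot.capture('side')[170:290,330:490,::-1]
cv2.imwrite('pics/j2.png',np.hstack([cv2.resize(s,(400,300)),cv2.resize(w,(400,300))]))
print(w2pix('wrist',[.436,-.086,.062],c)*[.625,.625]+[400,0])"
```

```text
t 14.68 tcp [ 0.4377 -0.0855  0.0425] jaw -172.44 down [ 0.0167  0.0045 -0.9998] F [-0.673  -0.1908 -0.2751] w 1.001
 travel [ 0.0144  0.002  -0.0003]
[607.8915 234.2291]
```

View pics/j2.png

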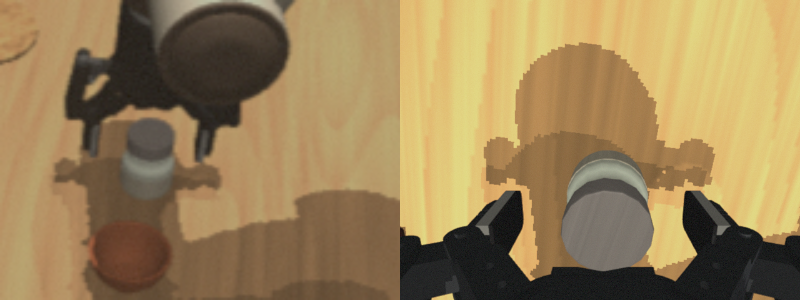

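Jar upright between the pads; lid centre at panel (608,225) suggests it's ~3 mm further in −y. Lower and grip.

Request:
play_rows(travel=[[0.006, 0.001, -0.001], [0.006, 0.001, -0.001], [0.004, 0, -0.001]], spin=[0, 0, 0])

```text
time: 15.03
eef_pos: [0.4393, -0.0884, 0.0267]
tool_rot: [-0.472, 0.537, -0.459, -0.527]
wrist_force: [0.4, 0.2, -1.2]
gripper_width: 0.997
```

```bash
python3 -c "
from h import *
hold(2)
go([.436,-.0885,.028])"
```

```text
t 15.13 tcp [ 0.4389 -0.0885  0.0263] jaw -172.39 down [ 0.0209  0.0048 -0.9998] F [-0.0887  0.0705 -0.0356] w 0.996
 travel [-0.0017  0.0029  0.0004]
```

Request:
play_rows(travel=[[0, 0, 0]], spin=[0], fingers=1, squeeze=35)

```text
time: 15.22
eef_pos: [0.4389, -0.0886, 0.0259]
tool_rot: [-0.472, 0.536, -0.46, -0.528]
wrist_force: [-0.4, -0.0, -0.3]
gripper_width: 0.882
```

```bash
python3 -c "
from h import *
hold(10)
go([.436,-.0885,.028])"
```

```text
t 15.72 tcp [ 0.4388 -0.0886  0.0266] jaw -172.39 down [ 0.0207  0.0047 -0.9998] F [-1.1426 -0.0938  5.7333] w 0.524
 travel [-0.0014  0.0027  0.0004]
```

Request:
play_rows(travel=[[-0.01, 0, 0], [-0.02, 0, 0], [-0.025, 0, 0], [-0.025, 0, 0], [-0.02, 0, 0], [-0.01, 0, 0], [0, 0, 0]], spin=[0, 0, 0, 0, 0, 0, 0])

```text
time: 16.3
eef_pos: [0.4357, -0.0888, 0.1386]
tool_rot: [-0.472, 0.535, -0.46, -0.528]
wrist_force: [0.7, -0.6, -1.0]
gripper_width: 0.523
```

```bash
python3 -c "
from h import *
hold(1)
go([.6265,.063,.11],6.4)"
```

```text
t 16.35 tcp [ 0.4352 -0.0888  0.1376] jaw -172.49 down [ 0.0163  0.0054 -0.9999] F [-0.299   0.4604 -0.2192] w 0.524
 travel [ 0.0316 -0.209   0.1254]
 spin 0.01934392161126352
```

Request:
play_rows(travel=[[0, -0.015, 0.009], [0.001, -0.025, 0.015], [0.002, -0.028, 0.017], [0.002, -0.028, 0.017], [0.002, -0.028, 0.017], [0.002, -0.028, 0.017], [0.002, -0.025, 0.015], [0.001, -0.015, 0.009]], spin=[0, 0, 0, 0, 0, 0, 0, 0])

```text
time: 17.02
eef_pos: [0.6081, 0.0539, 0.1138]
tool_rot: [0.469, -0.528, 0.468, 0.532]
wrist_force: [0.8, -0.5, -1.1]
gripper_width: 0.521
```

```bash
python3 -c "
from h import *
hold(2)
go([.6265,.063,.08],6.4)"
```

```text
t 17.12 tcp [0.6078 0.0539 0.1132] jaw -172.96 down [-0.0049  0.004  -1.    ] F [-1.3166 -0.3728 -1.4921] w 0.52
 travel [ 0.0331 -0.0198  0.0066]
 spin 0.011128981714131101
```

Request:
play_rows(travel=[[0.008, -0.007, 0.003], [0.01, -0.006, 0.002], [0.01, -0.005, 0.002], [0.004, -0.001, 0]], spin=[0.011, 0, 0, 0])

```text
time: 17.45
eef_pos: [0.6232, 0.0626, 0.074]
tool_rot: [0.469, -0.523, 0.474, 0.531]
wrist_force: [-0.2, -0.8, -2.1]
gripper_width: 0.523
```

```bash
python3 -c "
from h import *
hold(3)
go([.6265,.063,.062],6.4)
s=bot.capture('side')[200:330,220:400,::-1]
c=bot.get_calibration('wrist');w=bot.capture('wrist')[:,:,::-1]
cv2.imwrite('pics/j3.png',np.hstack([cv2.resize(s,(415,300)),cv2.resize(w,(385,300))]))"
```

```text
t 17.6 tcp [0.6234 0.0623 0.0757] jaw -173.65 down [-0.0118  0.0024 -0.9999] F [-0.1831 -0.9576 -0.3876] w 0.522
 travel [ 0.0137 -0.0034  0.0003]
 spin -0.0008685505184308488
```

View pics/j3.png

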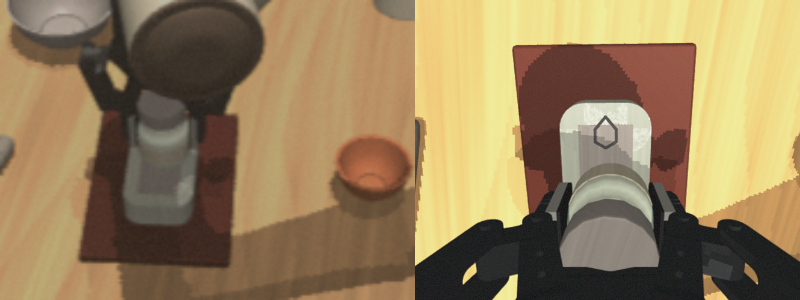

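Jar hangs upright over the tin's middle. Lower.

Request:
play_rows(travel=[[0.005, -0.001, 0], [0.005, -0.001, 0], [0.003, -0.001, 0], [0.001, 0, 0]], spin=[0, 0, 0, 0])

```text
time: 18.03
eef_pos: [0.6281, 0.0629, 0.0651]
tool_rot: [0.472, -0.525, 0.471, 0.529]
wrist_force: [0.0, 0.2, -0.7]
gripper_width: 0.52
```

```bash
python3 -c "
from h import *
hold(2)
go([.6265,.063,.061],6.4)"
```

```text
t 18.13 tcp [0.628  0.0629 0.0652] jaw -173.65 down [-0.004   0.0049 -1.    ] F [-0.4378 -0.2778 -0.0433] w 0.527
 travel [0.0042 0.0015 0.0003]
 spin -0.0009041817633736537
```

Request:
play_rows(travel=[[0.002, 0.001, 0], [0.002, 0.001, 0], [0.001, 0, 0]], spin=[0, 0, 0])

```text
time: 18.38
eef_pos: [0.6263, 0.0628, 0.0609]
tool_rot: [0.472, -0.525, 0.471, 0.529]
wrist_force: [-3.1, -0.2, 6.0]
gripper_width: 0.526
```

```bash
python3 -c "
from h import *
hold(2)
go([.6265,.063,.061],6.4)"
```

```text
t 18.48 tcp [0.6263 0.0628 0.061 ] jaw -173.63 down [-0.0027  0.0051 -1.    ] F [-1.6086 -0.1884  2.0466] w 0.523
 travel [-0.     -0.0002  0.0002]
 spin -0.0005514314929625561
```

Contact (6 N). Release and rise.

Request:
play_rows(travel=[[0, 0, 0]], spin=[0], fingers=-1)

```text
time: 18.57
eef_pos: [0.6265, 0.0628, 0.0611]
tool_rot: [0.472, -0.525, 0.471, 0.529]
wrist_force: [0.4, -0.1, -0.5]
gripper_width: 0.651
```

```bash
python3 -c "
from h import *
hold(8)
go(None)"
```

```text
t 18.97 tcp [0.6263 0.0627 0.0609] jaw -173.64 down [-0.0027  0.0051 -1.    ] F [-0.5883 -0.2211  0.0681] w 1.001
```

Request:
play_rows(travel=[[-0.01, 0, 0], [-0.02, 0, 0], [-0.03, 0, 0], [-0.03, 0, 0], [-0.03, 0, 0], [-0.02, 0, 0], [0, 0, 0]], spin=[0, 0, 0, 0, 0, 0, 0])

```text
time: 19.55
eef_pos: [0.6262, 0.0612, 0.209]
tool_rot: [0.471, -0.525, 0.472, 0.529]
wrist_force: [-0.8, -0.5, 0.4]
gripper_width: 0.999
```

```bash
python3 -c "
from h import *
go([.432,-.239,.17],6.4)"
```

```text
t 19.55 tcp [0.6262 0.0612 0.209 ] jaw -173.63 down [-0.0062  0.0024 -1.    ] F [-0.8116 -0.478   0.4449] w 0.999
 travel [ 0.0395  0.226  -0.2769]
 spin -0.0006107201650940668
```

Request:
play_rows(travel=[[0, 0.01, -0.012], [0, 0.02, -0.024], [0, 0.025, -0.031], [0, 0.025, -0.031], [0, 0.025, -0.031], [0, 0.025, -0.031], [0, 0.025, -0.031], [0, 0.025, -0.031]], spin=[0, 0, 0, 0, 0, 0, 0, 0])

```text
time: 20.22
eef_pos: [0.4655, -0.1833, 0.2078]
tool_rot: [0.469, -0.527, 0.469, 0.532]
wrist_force: [0.7, -0.5, -0.4]
gripper_width: 0.998
```

```bash
python3 -c "
from h import *
hold(1)
go([.432,-.239,.15],0)"
```

```text
t 20.27 tcp [ 0.4611 -0.187   0.2074] jaw -173.32 down [-0.0097  0.005  -0.9999] F [-2.6304 -2.2169 -0.2686] w 0.997
 travel [ 0.0575  0.0344 -0.0486]
 spin 0.11661302000764767
```

Request:
play_rows(travel=[[0.01, 0.01, -0.012], [0.02, 0.01, -0.014], [0.02, 0.008, -0.012], [0.01, 0.002, -0.006], [0, 0, 0]], spin=[0, 0.04, 0.04, 0.037, 0])

```text
time: 20.68
eef_pos: [0.4251, -0.2398, 0.1452]
tool_rot: [0.503, -0.492, 0.505, 0.5]
wrist_force: [0.1, 0.5, 0.1]
gripper_width: 0.999
```

```bash
python3 -c "
from h import *
hold(2)
go([.432,-.239,.11],0)
a=bot.capture('top')[180:340,200:400,::-1]
c=bot.get_calibration('wrist');w=bot.capture('wrist')[:,:,::-1]
cv2.imwrite('pics/c1.png',np.hstack([cv2.resize(a,(400,320),interpolation=cv2.INTER_CUBIC),cv2.resize(w,(400,300))[:,:]] if 0 else [cv2.resize(a,(400,320),interpolation=cv2.INTER_CUBIC),cv2.copyMakeBorder(cv2.resize(w,(400,300)),0,20,0,0,0)]))
print(w2pix('wrist',[.4319,-.239,.074],c)*.625+[400,0], w2pix('wrist',[.4358,-.3623,.068],c)*.625+[400,0])
print((w2pix('top',[.6262,.063,.096])-[200,180])*2,(w2pix('top',[.6262,.063,.034])-[200,180])*2)"
```

```text
t 20.78 tcp [ 0.427  -0.2393  0.1471] jaw 179.3 down [-0.0077  0.005  -1.    ] F [-0.1775 -0.0832  0.9723] w 0.996
 travel [ 0.037  -0.0053  0.0002]
 spin -0.012289984131379236
[598.5962 166.3263] [590.3106  -9.1279]
[146.3009  95.6303] [153.3341 105.9532]
```

View pics/c1.png

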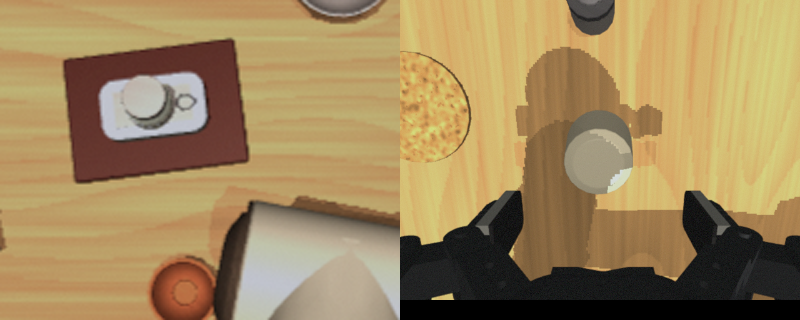

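Jar stands on the tin (lid at panel (145,98), tin centre (154,106): within ~2–3 mm after parallax). Cup top at (598,161). Descend in two stages.

Request:
play_rows(travel=[[0.01, -0.002, 0], [0.012, -0.002, 0], [0.012, 0, 0], [0.006, 0, 0]], spin=[-0.012, 0, 0, 0])

```text
time: 21.22
eef_pos: [0.4379, -0.2377, 0.1105]
tool_rot: [-0.5, 0.504, -0.495, -0.501]
wrist_force: [-0.4, 0.2, -0.2]
gripper_width: 0.999
```

```bash
python3 -c "
from h import *
hold(2)
go([.432,-.2405,.046],0)"
```

```text
t 21.32 tcp [ 0.4375 -0.2377  0.1106] jaw -179.44 down [ 0.0067  0.0014 -1.    ] F [-0.2979  0.1795  0.4652] w 1.001
 travel [ 0.0645  0.006  -0.0028]
 spin 0.009763897391163043
```

Request:
play_rows(travel=[[0.012, 0.005, -0.001], [0.013, 0.004, -0.001], [0.013, 0.003, -0.001], [0.006, 0.002, 0]], spin=[0.01, 0, 0, 0])

```text
time: 21.65
eef_pos: [0.4284, -0.2408, 0.0688]
tool_rot: [-0.503, 0.506, -0.495, -0.497]
wrist_force: [0.2, 0.2, 0.4]
gripper_width: 1.0
```

```bash
python3 -c "
from h import *
hold(2)
go([.432,-.2405,.046],0)"
```

```text
t 21.75 tcp [ 0.4283 -0.2409  0.0691] jaw -179.72 down [ 0.0161 -0.0017 -0.9999] F [-0.541   1.0711 -0.6141] w 0.999
 travel [ 0.0231 -0.0033  0.0004]
 spin 0.004865595665085029
```

Request:
play_rows(travel=[[0.007, -0.001, 0], [0.007, 0, 0], [0.007, 0, 0], [0.003, 0, 0]], spin=[0, 0, 0, 0])

```text
time: 22.08
eef_pos: [0.4332, -0.2413, 0.0463]
tool_rot: [-0.503, 0.508, -0.493, -0.495]
wrist_force: [-0.2, -0.3, -0.9]
gripper_width: 1.003
```

```bash
python3 -c "
from h import *
hold(2)
go([.432,-.2405,.046],0)"
```

```text
t 22.18 tcp [ 0.433  -0.2413  0.0464] jaw -179.61 down [ 0.0228 -0.0037 -0.9997] F [ 0.4463 -0.0202 -0.4137] w 1.002
 travel [0.0004 0.001  0.0009]
 spin 0.006825824689136401
```

Request:
play_rows(travel=[[0.002, 0, 0.0005]], spin=[0], fingers=1, squeeze=50)

```text
time: 22.27
eef_pos: [0.4335, -0.241, 0.0446]
tool_rot: [-0.503, 0.509, -0.493, -0.495]
wrist_force: [0.1, 0.5, 0.1]
gripper_width: 0.883
```

```bash
python3 -c "
from h import *
hold(8)
go(None)"
```

```text
t 22.67 tcp [ 0.4329 -0.2408  0.0449] jaw -179.6 down [ 0.0226 -0.0037 -0.9997] F [-1.5033  1.3713  5.8068] w 0.692
```

Request:
play_rows(travel=[[-0.008, 0, 0], [-0.015, 0, 0], [-0.02, 0, 0], [-0.02, 0, 0], [-0.015, 0, 0], [-0.008, 0, 0]], spin=[0, 0, 0, 0, 0, 0])

```text
time: 23.17
eef_pos: [0.4286, -0.2398, 0.1323]
tool_rot: [-0.503, 0.506, -0.495, -0.497]
wrist_force: [0.3, -0.4, -1.9]
gripper_width: 0.689
```

```bash
python3 -c "
from h import *
hold(2)
go([.6145,-.2756,.11],0)
cv2.imwrite('pics/c2.png',cv2.resize(bot.capture('side')[120:280,250:450,::-1],None,fx=3,fy=3))"
```

```text
t 23.27 tcp [ 0.429  -0.2399  0.132 ] jaw -179.72 down [ 0.0178 -0.0013 -0.9998] F [ 0.2549  0.4486 -2.0881] w 0.692
 travel [ 0.0253 -0.1849 -0.0366]
 spin 0.004905057930929636
```

View pics/c2.png

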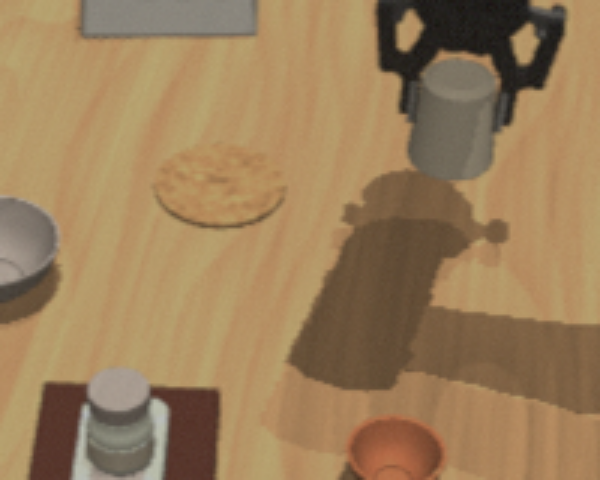

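Request:
play_rows(travel=[[0.001, -0.012, -0.003], [0.002, -0.022, -0.005], [0.003, -0.027, -0.005], [0.003, -0.027, -0.005], [0.003, -0.027, -0.005], [0.003, -0.027, -0.005], [0.002, -0.024, -0.004], [0.001, -0.012, -0.002]], spin=[0, 0, 0, 0, 0, 0, 0, 0])

```text
time: 23.98
eef_pos: [0.6026, -0.2717, 0.0986]
tool_rot: [0.5, -0.496, 0.5, 0.504]
wrist_force: [-0.4, -0.3, -1.6]
gripper_width: 0.69
```

```bash
python3 -c "
from h import *
hold(2)
go([.6145,-.2756,.07],0)"
```

```text
t 24.08 tcp [ 0.6016 -0.2714  0.0979] jaw 179.97 down [-0.0105  0.0093 -0.9999] F [-0.1666  0.401  -1.6418] w 0.691
 travel [ 0.0277 -0.0132 -0.0045]
 spin -0.0006107518068535413
```

Request:
play_rows(travel=[[0.008, -0.004, -0.002], [0.009, -0.003, -0.001], [0.009, -0.002, -0.001], [0.003, 0, 0]], spin=[0, 0, 0, 0])

```text
time: 24.42
eef_pos: [0.6072, -0.2745, 0.0624]
tool_rot: [0.499, -0.492, 0.502, 0.507]
wrist_force: [-0.1, 0.2, -2.2]
gripper_width: 0.69
```

```bash
python3 -c "
from h import *
hold(3)
go([.6145,-.2756,.052],0)"
```

```text
t 24.57 tcp [ 0.608  -0.2748  0.0645] jaw 179.93 down [-0.0151  0.0109 -0.9998] F [-0.3804 -0.188  -0.4437] w 0.69
 travel [ 0.0124 -0.0067 -0.001 ]
 spin -0.0012127219284265467
```

Request:
play_rows(travel=[[0.003, -0.003, 0], [0.003, -0.002, -0.001], [0.003, -0.002, 0], [0.001, 0, 0]], spin=[0, 0, 0, 0])

```text
time: 24.9
eef_pos: [0.6165, -0.2761, 0.0565]
tool_rot: [0.5, -0.495, 0.5, 0.505]
wrist_force: [0.3, -0.7, -0.8]
gripper_width: 0.687
```

```bash
python3 -c "
from h import *
hold(2)
go([.6145,-.2756,.051],0)"
```

```text
t 25.0 tcp [ 0.6162 -0.2761  0.0566] jaw 179.95 down [-0.0107  0.0096 -0.9999] F [ 0.3834  0.4375 -2.104 ] w 0.692
 travel [0.0056 0.0016 0.0004]
 spin -0.0008654366071802954
```

Request:
play_rows(travel=[[0.002, 0.001, 0], [0.002, 0.0005, 0], [0.002, 0, 0]], spin=[0, 0, 0])

```text
time: 25.25
eef_pos: [0.6149, -0.2761, 0.0517]
tool_rot: [0.5, -0.495, 0.5, 0.504]
wrist_force: [-3.5, 3.4, 11.8]
gripper_width: 0.687
```

```bash
python3 -c "
from h import *
hold(2)
go([.6145,-.2756,.051],0)"
```

```text
t 25.35 tcp [ 0.6149 -0.2761  0.0519] jaw 179.98 down [-0.0092  0.0089 -0.9999] F [-1.298   0.588   3.2802] w 0.691
 travel [0.0009 0.0004 0.0005]
 spin -0.00040901566781494976
```

Contact. Release, rise, move to above the shaker.

Request:
play_rows(travel=[[0, 0, 0]], spin=[0], fingers=-1)

```text
time: 25.43
eef_pos: [0.6151, -0.2762, 0.0522]
tool_rot: [0.5, -0.496, 0.5, 0.504]
wrist_force: [-0.5, 0.0, 0.3]
gripper_width: 0.811
```

```bash
python3 -c "
from h import *
hold(7)
go(None)"
```

```text
t 25.78 tcp [ 0.615  -0.2761  0.0518] jaw 179.98 down [-0.0091  0.0088 -0.9999] F [0.7481 1.154  0.3297] w 0.997
```

Request:
play_rows(travel=[[-0.01, 0, 0], [-0.02, 0, 0], [-0.03, 0, 0], [-0.03, 0, 0], [-0.03, 0, 0], [-0.02, 0, 0], [0, 0, 0]], spin=[0, 0, 0, 0, 0, 0, 0])

```text
time: 26.37
eef_pos: [0.6155, -0.2779, 0.1992]
tool_rot: [0.499, -0.494, 0.501, 0.505]
wrist_force: [0.9, -0.2, 0.4]
gripper_width: 1.002
```

Request:
play_rows(travel=[[0, 0.012, -0.005], [0, 0.022, -0.01], [0, 0.027, -0.013], [0.002, 0.027, -0.013], [0.004, 0.027, -0.013], [0.004, 0.027, -0.013], [0.004, 0.022, -0.012], [0.002, 0.01, -0.006]], spin=[0, 0, 0, 0, 0, 0, 0, 0])

```text
time: 27.03
eef_pos: [0.4301, -0.3633, 0.182]
tool_rot: [0.498, -0.494, 0.5, 0.508]
wrist_force: [-0.4, 1.1, 0.2]
gripper_width: 0.997
```

```bash
python3 -c "
from h import *
hold(2)
go([.4358,-.3623,.12],0)"
```

```text
t 27.13 tcp [ 0.4312 -0.3634  0.1823] jaw -179.84 down [-0.0149  0.0112 -0.9998] F [0.3603 0.4378 0.2338] w 0.997
 travel [ 0.0622 -0.0056  0.0004]
 spin 0.002866809194915626
```

Request:
play_rows(travel=[[0.01, 0, 0], [0.012, 0, 0], [0.012, 0.001, 0], [0.006, 0, 0]], spin=[0, 0, 0, 0])

```text
time: 27.47
eef_pos: [0.4324, -0.363, 0.1407]
tool_rot: [0.499, -0.496, 0.499, 0.506]
wrist_force: [0.2, 0.3, -0.5]
gripper_width: 0.999
```

```bash
python3 -c "
from h import *
hold(2)
go([.4358,-.3623,.09],0)
a=bot.capture('top')[200:320,380:530,::-1]
c=bot.get_calibration('wrist');w=bot.capture('wrist')[:,:,::-1]
cv2.imwrite('pics/k1.png',np.hstack([cv2.resize(a,(400,320),interpolation=cv2.INTER_CUBIC),cv2.copyMakeBorder(cv2.resize(w,(400,300)),0,20,0,0,0)]))
print(w2pix('wrist',[.4358,-.3623,.068],c)*.625+[400,0],w2pix('wrist',[.4358,-.3623,0],c)*.625+[400,0])
k=400/150
print((w2pix('top',[.6145,-.2756,.08])-[380,200])*k,(w2pix('top',[.6145,-.2756,.006])-[380,200])*k)"
```

```text
t 27.57 tcp [ 0.4324 -0.363   0.1409] jaw -179.74 down [-0.0112  0.009  -0.9999] F [-1.2845 -0.0876  0.0132] w 0.998
 travel [ 0.0508 -0.004   0.0002]
 spin 0.004507471102240659
[599.2867 167.1491] [599.5365 145.2482]
[194.5443  93.0493] [168.7944 107.7282]
```

View pics/k1.png

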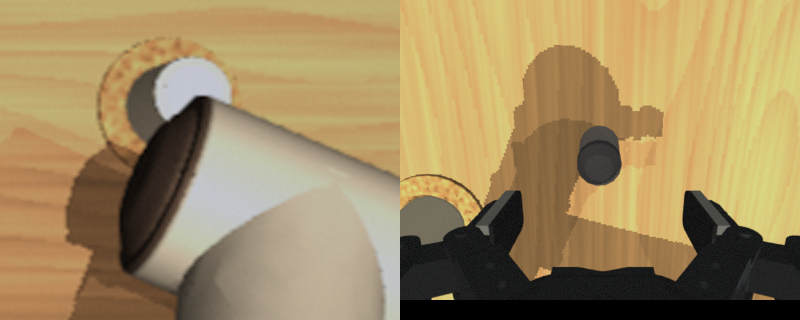

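Cup on the coaster centred (top at (194,95), predicted (194.5,93)). Shaker dome at (599,163), ~2 mm further in −y. Descend in stages.

Request:
play_rows(travel=[[0.01, 0, 0], [0.013, 0.001, 0], [0.013, 0.001, 0], [0.008, 0, 0]], spin=[0, 0, 0, 0])

```text
time: 28.0
eef_pos: [0.435, -0.3646, 0.1005]
tool_rot: [-0.499, 0.502, -0.497, -0.502]
wrist_force: [0.2, -0.3, -0.2]
gripper_width: 0.995
```

```bash
python3 -c "
from h import *
hold(2)
go([.4358,-.364,.038],0)"
```

```text
t 28.1 tcp [ 0.4346 -0.3644  0.1001] jaw -179.61 down [-0.0002  0.0025 -1.    ] F [-0.0258  0.3228  0.2339] w 0.999
 travel [ 0.0621 -0.0012  0.0003]
 spin 0.006795227293808161
```

Request:
play_rows(travel=[[0.01, 0, 0], [0.013, 0.001, 0], [0.013, 0.001, 0], [0.01, 0.001, 0], [0.005, 0, 0]], spin=[0, 0, 0, 0, 0])

```text
time: 28.52
eef_pos: [0.4351, -0.3661, 0.0495]
tool_rot: [-0.5, 0.505, -0.496, -0.499]
wrist_force: [0.0, -0.8, -0.3]
gripper_width: 1.0
```

```bash
python3 -c "
from h import *
hold(2)
go([.4358,-.364,.038],0)"
```

```text
t 28.62 tcp [ 0.4351 -0.3661  0.0497] jaw -179.53 down [ 0.0081 -0.0023 -1.    ] F [-0.3471  0.2039 -0.2214] w 0.996
 travel [ 0.0117 -0.0006  0.0021]
 spin 0.008212954754767177
```

Request:
play_rows(travel=[[0.005, 0, 0.001], [0.005, 0, 0.001], [0.003, 0, 0]], spin=[0, 0, 0])

```text
time: 28.87
eef_pos: [0.4371, -0.3649, 0.0379]
tool_rot: [-0.5, 0.507, -0.496, -0.498]
wrist_force: [-0.0, 0.4, 0.7]
gripper_width: 1.002
```

```bash
python3 -c "
from h import *
hold(2)
go([.4358,-.364,.038],0)"
```

```text
t 28.97 tcp [ 0.4368 -0.3648  0.0377] jaw -179.5 down [ 0.0115 -0.0043 -0.9999] F [ 0.424   0.212  -0.0672] w 0.999
 travel [-0.0003  0.0009  0.0008]
 spin 0.008744111106521558
```

Request:
play_rows(travel=[[0, 0, 0]], spin=[0], fingers=1, squeeze=40)

```text
time: 29.05
eef_pos: [0.437, -0.3648, 0.0379]
tool_rot: [-0.5, 0.506, -0.496, -0.498]
wrist_force: [-0.4, -0.5, 0.7]
gripper_width: 0.884
```

```bash
python3 -c "
from h import *
hold(11)
go(None)"
```

```text
t 29.6 tcp [ 0.437  -0.365   0.0383] jaw -179.48 down [ 0.0121 -0.0048 -0.9999] F [-0.6351  0.531   4.2899] w 0.415
```

Request:
play_rows(travel=[[-0.01, 0, 0], [-0.02, 0, 0], [-0.03, 0, 0], [-0.03, 0, 0], [-0.03, 0, 0], [-0.015, 0, 0], [0, 0, 0]], spin=[0, 0, 0, 0, 0, 0, 0])

```text
time: 30.18
eef_pos: [0.4327, -0.3628, 0.1768]
tool_rot: [-0.5, 0.502, -0.497, -0.501]
wrist_force: [0.3, 0.7, -0.1]
gripper_width: 0.418
```

```bash
python3 -c "
from h import *
hold(2)
go([.6145,-.179,.16],0)"
```

```text
t 30.28 tcp [ 0.4314 -0.3619  0.1734] jaw -179.66 down [-0.0004  0.0041 -1.    ] F [-0.6973  0.0654 -1.6411] w 0.42
 travel [ 0.0141 -0.1842  0.1817]
 spin 0.005875443029826341
```

Request:
play_rows(travel=[[0, -0.012, 0.012], [0, -0.022, 0.022], [0, -0.026, 0.026], [0, -0.028, 0.028], [0, -0.028, 0.028], [0, -0.028, 0.028], [0, -0.024, 0.024], [0, -0.014, 0.014]], spin=[0, 0, 0, 0, 0, 0, 0, 0])

```text
time: 30.95
eef_pos: [0.6077, -0.1721, 0.1537]
tool_rot: [0.498, -0.486, 0.506, 0.51]
wrist_force: [-0.4, -0.8, -0.4]
gripper_width: 0.42
```

```bash
python3 -c "
from h import *
hold(2)
go([.6145,-.178,.11],0)"
```

```text
t 31.05 tcp [ 0.6075 -0.1719  0.1529] jaw 179.61 down [-0.0336  0.0159 -0.9993] F [-1.2853  1.2405 -0.6852] w 0.419
 travel [ 0.0425 -0.0085 -0.0067]
 spin -0.006762498466334123
```

Request:
play_rows(travel=[[0.012, -0.003, -0.002], [0.015, -0.003, -0.002], [0.015, -0.002, -0.002], [0.01, -0.001, -0.001], [0.005, 0, 0]], spin=[0, 0, 0, 0, 0])

```text
time: 31.47
eef_pos: [0.6095, -0.1793, 0.0838]
tool_rot: [0.495, -0.481, 0.509, 0.514]
wrist_force: [0.1, -0.6, -0.7]
gripper_width: 0.418
```

```bash
python3 -c "
from h import *
hold(2)
go([.6145,-.178,.05],0)"
```

```text
t 31.57 tcp [ 0.6093 -0.1791  0.0843] jaw 179.49 down [-0.0467  0.0183 -0.9987] F [-0.5522 -0.3562 -0.6882] w 0.419
 travel [ 0.0341 -0.0068  0.0005]
 spin -0.008889651431665344
```

Request:
play_rows(travel=[[0.009, -0.003, 0], [0.01, -0.003, 0], [0.008, -0.002, 0], [0.004, 0, 0]], spin=[0, 0, 0, 0])

```text
time: 31.9
eef_pos: [0.618, -0.1798, 0.0532]
tool_rot: [0.497, -0.483, 0.508, 0.512]
wrist_force: [-0.5, -0.6, -1.2]
gripper_width: 0.416
```

```bash
python3 -c "
from h import *
hold(2)
go([.6145,-.178,.039],0)"
```

```text
t 32.0 tcp [ 0.6175 -0.1797  0.0533] jaw 179.44 down [-0.0417  0.0174 -0.999 ] F [ 0.0117  0.5694 -0.8951] w 0.42
 travel [0.0144 0.0024 0.0015]
 spin -0.009736451877066761
```

Request:
play_rows(travel=[[0.004, 0, 0.001], [0.004, 0, 0.001], [0.003, 0.001, 0], [0.002, 0, 0]], spin=[0, 0, 0, 0])

```text
time: 32.33
eef_pos: [0.617, -0.1772, 0.041]
tool_rot: [0.497, -0.484, 0.508, 0.511]
wrist_force: [-0.1, 0.5, -0.8]
gripper_width: 0.419
```

```bash
python3 -c "
from h import *
hold(2)
go([.6145,-.178,.0385],0)"
```

```text
t 32.43 tcp [ 0.6171 -0.1772  0.0409] jaw 179.49 down [-0.0386  0.0168 -0.9991] F [ 0.4865 -0.7977 -1.5304] w 0.418
 travel [ 0.0025  0.0025 -0.0008]
 spin -0.00891550946955701
```

Request:
play_rows(travel=[[0.001, 0.001, 0], [0.001, 0.001, 0]], spin=[0, 0])

```text
time: 32.6
eef_pos: [0.6154, -0.1772, 0.0393]
tool_rot: [0.497, -0.484, 0.507, 0.511]
wrist_force: [-0.9, 0.0, 0.3]
gripper_width: 0.424
```

```bash
python3 -c "
from h import *
hold(2)
go([.6145,-.178,.0385],0)"
```

```text
t 32.7 tcp [ 0.6152 -0.1772  0.0392] jaw 179.5 down [-0.0378  0.0166 -0.9991] F [ 0.8893  0.0929 -2.0342] w 0.42
 travel [ 0.0008  0.0006 -0.0008]
 spin -0.008692864275917605
```

Within a millimetre of the counter; a last small step, then release and rise.

Request:
play_rows(travel=[[0.001, 0, 0]], spin=[0])

```text
time: 32.78
eef_pos: [0.6154, -0.1773, 0.0389]
tool_rot: [0.497, -0.484, 0.507, 0.511]
wrist_force: [-2.0, 2.6, 6.9]
gripper_width: 0.421
```

Request:
play_rows(travel=[[0, 0, 0]], spin=[0], fingers=-1)

```text
time: 32.87
eef_pos: [0.6156, -0.1773, 0.0392]
tool_rot: [0.497, -0.485, 0.507, 0.511]
wrist_force: [0.4, -0.4, -0.0]
gripper_width: 0.546
```

```bash
python3 -c "
from h import *
hold(9)
go(None)"
```

```text
t 33.32 tcp [ 0.6154 -0.1773  0.0389] jaw 179.52 down [-0.0373  0.0163 -0.9992] F [ 0.4339  0.293  -0.5563] w 1.002
```

Request:
play_rows(travel=[[-0.01, 0, 0], [-0.02, 0, 0], [-0.03, 0, 0], [-0.03, 0, 0], [-0.03, 0, 0], [-0.03, 0, 0], [-0.03, 0, 0], [-0.015, 0, 0]], spin=[0, 0, 0, 0, 0, 0, 0, 0])

```text
time: 33.98
eef_pos: [0.6202, -0.1809, 0.2414]
tool_rot: [0.494, -0.481, 0.51, 0.514]
wrist_force: [0.6, -0.6, 0.5]
gripper_width: 1.0
```

Request:
play_rows(travel=[[0, 0.01, -0.01], [0, 0.02, -0.02], [0, 0.025, -0.025], [0, 0.025, -0.025], [0, 0.025, -0.025], [0, 0.025, -0.025], [0, 0.02, -0.02], [0, 0.01, -0.01]], spin=[0, 0, 0, 0, 0, 0, 0, 0])

```text
time: 34.65
eef_pos: [0.4516, -0.3442, 0.2522]
tool_rot: [0.495, -0.486, 0.506, 0.513]
wrist_force: [0.5, 0.9, -0.0]
gripper_width: 1.001
```

```bash
python3 -c "
from h import *
hold(4);go(None)
a=bot.capture('top')[180:300,220:480,::-1];s=bot.capture('side')[100:340,200:440,::-1]
cv2.imwrite('pics/f1.png',cv2.resize(a,None,fx=3,fy=3,interpolation=cv2.INTER_CUBIC))
cv2.imwrite('pics/f2.png',cv2.resize(s,None,fx=2.5,fy=2.5,interpolation=cv2.INTER_CUBIC))
for p in ([.6145,-.2756,.08],[.6145,-.2756,.006],[.6145,-.178,.07],[.6145,-.178,0],[.6262,.063,.096],[.6254,.064,.01]):
  print(p,(w2pix('top',p)-[220,180])*3,(w2pix('side',p)-[200,100])*2.5)"
```

```text
t 34.85 tcp [ 0.4543 -0.3427  0.2521] jaw 179.97 down [-0.0365  0.0153 -0.9992] F [ 0.0235  0.7091 -0.0502] w 1.001
[0.6145, -0.2756, 0.08] [698.8624 164.6805] [308.9749 138.9383]
[0.6145, -0.2756, 0.006] [669.8937 181.1943] [307.8631 199.7795]
[0.6145, -0.178, 0.07] [540.6152 167.3912] [291.1685 209.0109]
[0.6145, -0.178, 0] [524.8201 182.6817] [290.692  266.8509]
[0.6262, 0.063, 0.096] [159.4514 143.4455] [223.2991 368.0205]
[0.6254, 0.064, 0.01] [172.254  165.5497] [226.6837 442.76  ]
```

View pics/f1.png

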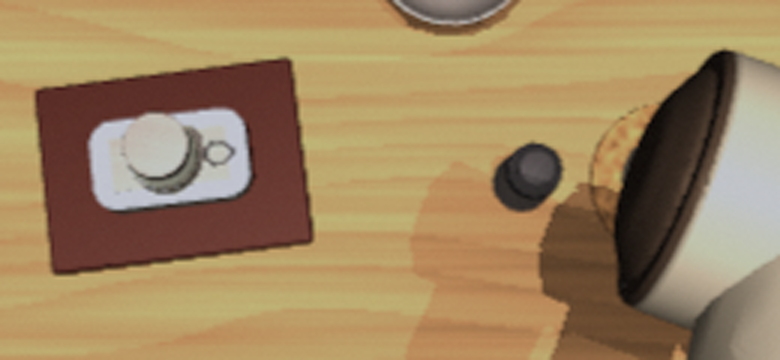

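View pics/f2.png

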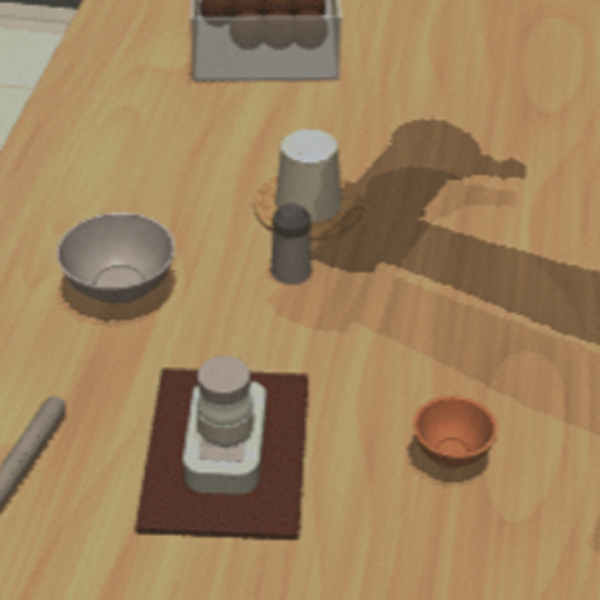

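Everything is upright, placed and released: jar lid is at (155,147), about 4 mm from the tin's centre, and the shaker top is at (538,168), as predicted. Handing in.

```bash
python3 -c "
from h import *
bot.job_done();print(bot.state()['time'])"
```

```text
the job is handed in; nothing more can be done
the job is handed in; nothing more can be done
```

The job is done and handed in at about 35 s on the robot's clock (limit 112 s). Everything stands upright and released, with the arm clear. No verdict was reported.

I drew the tin out sideways, regripped it at its centre and laid it on the board. The jar then went on the tin, the cup upside down on the coaster, and the shaker to the left of the coaster.

| Item | Last check (camera images) | Allowed |
|---|---|---|
| Tin from board centre | about 1–2 mm, along the board | 15 mm |
| Jar from tin centre | about 4 mm | 12 mm |
| Cup from coaster centre | about 1 mm | 15 mm |
| Shaker left of coaster centre | about 98 mm, level with it in x | 77–120 mm, within 22 mm in x |

- **Bystanders:** the ramekin and bowl look undisturbed in the last pictures. I did not measure them again.
- **Cup check:** in the final top view the arm hid most of the cup. Its position comes from an earlier picture, and the final side view agrees.
- **Tin grip:** the first grip was too shallow because the arm drifted upward, so I opened and gripped lower.
- **Jar contact:** the open gripper drifted about 20 mm while descending and lightly touched the jar (6 N). The jar stayed upright, and I recentred before gripping.
- **Camera disagreement:** the wrist camera placed the jar, cup and shaker 1–4 mm further right than the top camera did, so I aimed between the two.

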